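# Slide the tweezer case between first-aid box and candlestick

## Task

Clear the right-hand part of the crate's top: with the fingers, push the flat tweezer case lengthways through the narrow gap between the first-aid box and the wooden candlestick, until the whole case lies out on the left side, still pointing the way it went through. Only push it, gently, along the board: do not pinch, lift or tip it. Leave the plate, the bottle and the jar where they are.

Things in the scene. Friction and masses are not known exactly. Their poses are not given: they have to be found in the camera images.
- board_top (a point): Centre of the top face of the white square melamine offcut (560 x 560 mm, edges along x and y) that covers the teal crate. Everything named here stands on it; it is 100 mm above the table and fixed.
- aidbox: White plastic first-aid box with a cross on the lid and a steel clip latch on its -x face; 140 mm along its x, 110 mm along its y, 36 mm high (the cross on the lid ends at 37 mm). Screwed down, does not move. Origin: centre of its underside. Its +x face (70 mm from the origin) is one wall of the gap; the gap runs along its y axis, and the case goes through towards its +y (the robot's left).
- candlestick: Short turned wooden candlestick-shaped ornament, 50 mm tall, round base 70 mm in diameter and 12 mm high, thinner above (at most 38 mm in diameter). Stuck down, does not move. Origin: centre of its underside. It stands on the +x side of the first-aid box, about level with the box's middle; the gap between the box's +x face and the base is 57 to 60 mm wide at its narrowest.
- case: Loose flat grey plastic tweezer case with a pair of tweezers embossed on the lid; 52 mm along its x, 100 mm along its y (long axis), 24 mm high, rounded edges, roughly 0.1 kg. Origin: centre of its underside. It starts on the -y side (the robot's right) of the gap, up to about 50 mm off the gap's line and turned by up to 0.45 rad from the gap's direction.
- plate: Loose white enamel plate, 150 mm in diameter, 20 mm high, at the far left of the board. Origin: centre of its underside. Leave it.
- bottle: Loose small brown bottle standing at the near left of the board, 40 mm in diameter, 85 mm tall. Origin: centre of its underside. Leave it.
- jar: Loose small white jar at the far right corner of the board, 54 mm in diameter, 45 mm tall. Origin: centre of its underside. Leave it.

How it is judged:
On the way:
1. the case is in the gap between the first-aid box and the candlestick, pointing along it (y of case in the frame of aidbox between -0.04 and 0.04 m and x of case in the frame of aidbox between 0.09 and 0.11 m and angle between the y axis of case and the y axis of aidbox, either way round below 0.2 rad and height (world z) of case below 0.106 m), for 0.05 s.
At the end, for the whole second after the job is handed in: The case lies flat and still on the board, wholly out on the left (+y) side of the gap: its centre more than 100 mm (5 mm short of the exact 105 is forgiven) beyond the first-aid box's middle along the box's y and within 70 mm of the gap's line, its long axis within 0.35 rad of the gap's direction (y of case in the frame of aidbox above 0.1 m and x of case in the frame of aidbox between 0.03 and 0.17 m and angle between the y axis of case and the y axis of aidbox, either way round below 0.35 rad and angle between case's own z axis and vertical below 0.1 rad and height (world z) of case between 0.095 and 0.105 m and linear speed of case below 0.02 m/s); the robot touches nothing.
It fails at once if the case is lifted off the board or carried (height (world z) of case above 0.112 m).
It fails at once if the case is pinched, or pressed hard (over 25 N from the fingers) (contact force between the fingers and case above 25 N).
It fails at once if the case is tipped (angle between case's own z axis and vertical above 0.25 rad).
It fails at once if the case falls off the board (height (world z) of case below 0.08 m).
It fails at once if the plate, bottle or jar is moved more than 15 mm or knocked over (distance of any of plate, bottle, jar from where it was at the start of the episode above 0.015 m or angle between any of plate, bottle, jar's own z axis and vertical above 0.3 rad).
It also fails if it takes over 67 s, if anything falls off the work surface, if the arm or the gripper's body presses on something with over 40 N, if the wrist force passes 120 N, or if a joint passes its speed limit or range.

## Robot

A 7-joint arm with a two-finger parallel gripper is mounted at the origin on the work surface. World frame = base frame: x ahead of the robot, y to its left, z up, the work surface at z = 0. Lengths are in m, angles in rad, forces in N, time in s.
With the tool pointing down it reaches from about 0.35 to 0.9 m from the base axis. Payload 8.1 kg.
Tool frame: the origin (TCP) lies midway between the tips of the shut fingers; the grasp point (between the pads) lies arm.grip_point_offset behind it (arm.grip_point_offset is the distance from the TCP to the grasp point, in m); y points along the fingers, z is the direction in which the jaws open and shut, and the axes are right-handed (so a half turn about y gives the same grasp; the last joint's range is limited). The gripper opens to 92 mm and grips with 3 to 60 N. Pads are 19 mm wide; open, the fingers measure 130 mm over their backs; the gripper's body (75 mm by 190 mm) begins 47 mm behind the grasp point.
Start: joints at [1.06, 0.434, 0.025, 1.573, -0.012, 1.134, -0.075], TCP at [0.248, -0.574, 0.227] pointing down, gripper open.
Joint ranges: [-2.62, 2.62], [-0.44, 2.09], [-1.27, 1.32], [0.08, 2.57], [-1.32, 4.46], [0.12, 2], [-2.74, 2.74]. Speed limits (rad/s): [2.22, 2.22, 3.01, 3.01, 3.14, 3.14, 3.14].

## Interface

Orientations are given as a rotation vector (axis times angle).
In Python, from cell import arm, get_image, camera_info gives the robot as it stands.
- The arm moves only by the tool carry_out, never from a script. Its argument "steps" is one flat list of numbers, 5 for each row, row after row: the opening, from 0 (shut) to 1 (fully open), then the shift along the world's x, y, z in units of 0.1 m (1.0 is 0.1 m), then the turn about the world's z in units of 45 degrees (1.0 is 45 degrees). In form: [hand, dx, dy, dz, spin, hand, dx, dy, dz, spin, ...]. A call has 1 to 12 rows; each row is the pose to reach, as a shift and turn from the pose commanded when the call began; what a row does not reach only later rows make up. A row lasts 1/10 s, in which the tool goes at most 50 mm and 8.59 degrees, less where a joint would pass 70% of its speed; a pose out of reach is approached as far as the arm can. A call with a number of a shift or a turn outside -1 to 1 is refused whole. A call with a gripper value outside its range is refused whole. The fingers move at their own pace and stop on an object; "grip_force" is the grip in N (left out, the last holds). Time passes only in rows, so rows that repeat a pose let the fingers close. It gives the time, the measured TCP pose, the force and the opening at its end, in the units of the state.
- arm.observe(): the state, without advancing time (a new reading comes with each control period).
- get_image(name): name is "scene" or "side" or "wrist"; returns (picture, depth): 400x640x3 uint8, red, green, blue; 400x640 float32, m along the optical axis (not along the pixel's ray), 0 where there is no reading.
- camera_info(name): a dict with "fovy" (degrees; the focal length in pixels is half the picture's height over the tangent of half this angle, whatever the lens; pixels are square), "cx", "cy" (the principal point, pixels), "R" (3x3) and "t" (3): a world point X has camera coordinates R X + t; the wrist camera has in their place "tool_from_camera" (4x4, takes a point from camera to tool coordinates, whose origin is the TCP and whose axes are the tool frame's). Camera axes: x right, y down, z forward; pixel columns grow to the right and rows downward; lengths in m; the calibration is good to about 2 mm. The wrist camera is an equidistant fisheye: a pixel r from the principal point sees the ray r / f radians off the axis. A picture is of the moment at which its call begins: read the wrist's pose just before it. camera_info takes no time and is no camera call.
- arm.sign_off(): hands the job in, once; it reports no verdict.
The state is a dict: "clock": time; "joints": joint angles; "dq": joint speeds; "joint_efforts": joint torques, N m; "position": TCP position; "ee_rot": TCP orientation; "force": force on the tool from outside, world axes, zero at the start; "ft_torque": the same for the moment, N m; "width": opening from 0.0 (shut) to 1.0 (fully open).
Only numpy, scipy, OpenCV 4.12 (cv2) and the standard library are available. Lean on these libraries where they do the work, as an engineer would, in place of code of your own. Each camera call takes 0.05 s, during which the arm holds its last target. There are 200 camera calls.

## Working session

There is one attempt and no reset: what is moved stays moved. The work goes in short steps, Python scripts to look and compute and a tool call to move; the robot and the scene stay as the last step left them, time stands still between calls to the robot, and variables do not carry over. Pictures are saved under pics/ and viewed, about 8 in all and at most 12, crops included, and the job is handed in when it is done.

Besides the shell and the picture viewer there is one more tool, called as name(argument=value, ...) on one line, values as JSON. carry_out: Moves the arm, as the interface text tells. Shifts and turns lie within -1 to 1; 1 stands for 0.1 m of shift or 45 degrees of turn. Its arguments: {"type":"object","properties":{"steps":{"type":"array","items":{"type":"number"}},"grip_force":{"type":"number"}},"required":["steps"]}

```bash
mkdir -p pics; ls
python3 - <<'E'
from cell import arm,get_image,camera_info
import cv2,numpy as np
print(arm.observe())
for n in("scene","side"):
    p,d=get_image(n); cv2.imwrite(f"pics/{n}0.png",p[:,:,::-1]); np.savez(f"{n}0.npz",p=p,d=d); print(n,camera_info(n))
print(camera_info("wrist"))
E
```

```text
pics
{'clock': 0.0, 'joints': array([ 1.06037024,  0.435253  ,  0.02500059,  1.57410369, -0.01160971,
        1.13399555, -0.07503155]), 'dq': array([-0.00016067,  0.00017924, -0.00165867,  0.00048445,  0.00131743,
       -0.00183908, -0.00031109]), 'joint_efforts': array([-1.93107786e-03, -6.67856669e+01,  9.83639807e-01, -3.14450204e+01,
       -6.07229560e-02,  4.30070807e-02,  2.31815529e-04]), 'position': array([ 0.24761447, -0.57329491,  0.22592409]), 'ee_rot': array([-0.4134466,  1.9987837, -1.9956352]), 'force': array([ 0.25156251, -0.20232763, -0.81658416]), 'ft_torque': array([-0.01651056,  0.00933449, -0.00928715]), 'width': 0.9952178861863472}
scene {'fovy': 56.44340137046731, 'cx': 320.49186519621867, 'cy': 196.55730752229172, 'R': array([[-8.35283089e-01,  5.49820082e-01, -1.94866215e-04],
       [ 3.73586828e-01,  5.67290568e-01, -7.33903463e-01],
       [-4.03404317e-01, -6.13089952e-01, -6.79253758e-01]]), 't': array([ 0.45611034, -0.10651607,  1.18081957])}
side {'fovy': 48.43176018148083, 'cx': 322.13910764013116, 'cy': 195.59952188283043, 'R': array([[-0.9708557 , -0.23924345,  0.0142053 ],
       [-0.17909842,  0.68484643, -0.70633499],
       [ 0.15925757, -0.6882935 , -0.70773518]]), 't': array([0.54069546, 0.19761455, 0.86815785])}
{'fovy': 65.70646984690485, 'cx': 322.67082833225214, 'cy': 192.6326525798891, 'tool_from_camera': array([[-1.82688576e-03,  9.62356767e-01,  2.71783214e-01,
        -7.42065753e-02],
       [-8.89839750e-04, -2.71785124e-01,  9.62357550e-01,
        -1.58292037e-01],
       [ 9.99997935e-01,  1.51627380e-03,  1.35286368e-03,
        -6.98143146e-04],
       [ 0.00000000e+00,  0.00000000e+00,  0.00000000e+00,
         1.00000000e+00]])}
```

View pics/scene0.png

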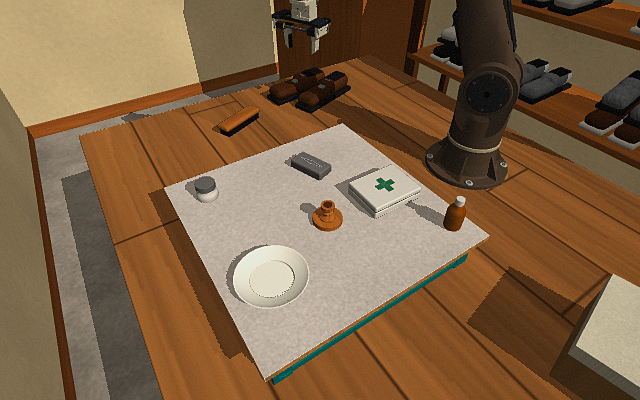

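View pics/side0.png

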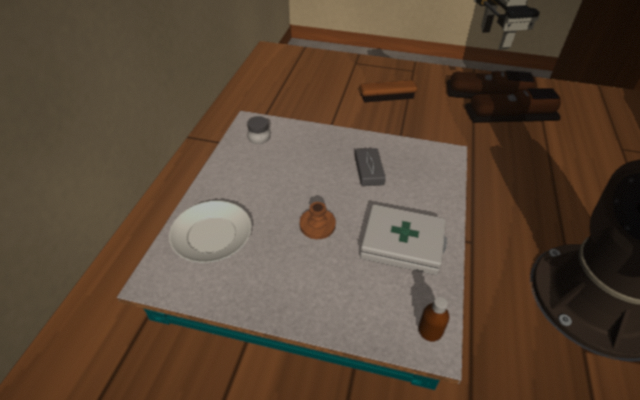

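Both views show the case (scene 311,165; side 370,167) beyond the gap between the box (scene 385,187; side 404,236) and the candlestick (scene 327,215; side 318,222). The jar is at scene (205,190), the plate at (271,276) and the bottle at (455,213). I'll measure these from depth.

```bash
cat > h.py <<'E'
import numpy as np,cv2
from cell import camera_info
def cloud(n,d):
    c=camera_info(n);f=200/np.tan(np.radians(c["fovy"]/2))
    v,u=np.mgrid[:400,:640]
    X=np.stack([(u-c["cx"])/f*d,(v-c["cy"])/f*d,d],-1)
    return (X-c["t"])@c["R"]      # R^T (X-t)
def rect(P):
    r=cv2.minAreaRect((P[:,:2]*1000).astype(np.float32)); return r
E
python3 - <<'E'
from h import *
for n in("scene","side"):
    z=np.load(n+"0.npz");W=cloud(n,z["d"]);hsv=cv2.cvtColor(z["p"],cv2.COLOR_RGB2HSV)
    wz=W[...,2];on=(z["d"]>0)&(W[...,0]>.2)&(W[...,0]<.95)&(abs(W[...,1])<.5)
    b=on&(abs(wz-.1)<.006);print(n,"board",np.median(wz[b]),np.percentile(W[b],[0.5,99.5],axis=0)[:,:2].round(3).tolist())
    m=(on&(wz>.108)&(wz<.2)).astype(np.uint8)
    k,l,s,c=cv2.connectedComponentsWithStats(m)
    for i in range(1,k):
        if s[i,4]<80: continue
        P=W[l==i];t=np.percentile(P[:,2],95)
        top=P[P[:,2]>t-.006]
        print(c[i].round(),s[i,4],"ztop",t.round(4),"all",np.round(rect(P)[0]),"top",[np.round(q,1) for q in rect(top)],"med",np.median(top,0).round(3))
        if t<.16 and t>.13 and s[i,4]>2500 or abs(t-.124)<.005: print("   box",cv2.boxPoints(rect(top)).round(1).tolist())
E
```

```text
scene board 0.09927458739013977 [[0.285, -0.274], [0.84, 0.281]]
[311. 164.] 604 ztop 0.1247 all [ 489. -136.] top [array([ 488.9, -135.7]), array([ 53.9, 101.9]), np.float64(19.3)] med [ 0.49  -0.132  0.123]
   box [[446.6000061035156, -96.5], [480.29998779296875, -192.6999969482422], [531.2000122070312, -174.89999389648438], [497.5, -78.69999694824219]]
[384. 190.] 2267 ztop 0.1368 all [392.  52.] top [array([394.9,  50.9]), array([110.3, 140.7]), np.float64(88.7)] med [0.4   0.056 0.135]
[206. 188.] 470 ztop 0.1453 all [ 757. -183.] top [array([ 757. , -185.2]), array([48.9, 46.1]), np.float64(41.3)] med [ 0.758 -0.183  0.144]
[455. 214.] 533 ztop 0.1836 all [336. 215.] top [array([332.5, 215.1]), array([19.5, 18.2]), np.float64(63.8)] med [0.335 0.216 0.183]
[327. 215.] 622 ztop 0.1499 all [559.  47.] top [array([557.1,  45.2]), array([32.2, 28.9]), np.float64(56.6)] med [0.558 0.047 0.149]
[270. 275.] 2319 ztop 0.1196 all [741. 121.] top [array([740.8, 120.5]), array([148.2, 147. ]), np.float64(66.9)] med [0.74  0.111 0.117]
   box [[644.0999755859375, 81.19999694824219], [779.2
[... 1066 characters left out ...]
99389648438], [684.7999877929688, 32.20000076293945], [829.0999755859375, 65.0999984741211], [796.2000122070312, 209.3000030517578]]
[318. 221.] 935 ztop 0.1523 all [556.  48.] top [array([555.9,  44.9]), array([29.5, 31.3]), np.float64(14.9)] med [0.556 0.047 0.151]
[404. 239.] 4442 ztop 0.1391 all [391.  51.] top [array([392.6,  50.8]), array([112.5, 142.2]), np.float64(88.9)] med [0.393 0.057 0.137]
   box [[320.5, -4.199999809265137], [462.70001220703125, -6.800000190734863], [464.79998779296875, 105.69999694824219], [322.6000061035156, 108.4000015258789]]
[434. 319.] 979 ztop 0.1866 all [332. 219.] top [array([330.7, 215. ]), array([18.5, 19.1]), np.float64(5.2)] med [0.331 0.216 0.186]
```

Run:
```python
from cell import arm
from scipy.spatial.transform import Rotation as R
s=arm.observe();print(arm.grip_point_offset,R.from_rotvec(s["ee_rot"]).as_matrix().round(3),s["position"])
```

```text
0.0188 [[-0.918 -0.001  0.396]
 [-0.396  0.001 -0.918]
 [ 0.    -1.    -0.001]] [ 0.24765099 -0.57337655  0.22603403]
```

carry_out(steps=[0, 0.4, 0.5, 0, 0.18, 0, 0.8, 1, 0, 0.36, 0, 0.8, 1, 0, 0.54, 0, 0.8, 1, 0, 0.7, 0, 0.8, 1, 0, 0.7], grip_force=10)

```text
clock: 0.6
position: [0.3283, -0.4729, 0.2265]
ee_rot: [-0.856, 1.643, -1.642]
force: [-0.3, -0.7, -0.3]
width: 0.612
```

carry_out(steps=[0, 0.4, 0.5, 0, 0.19, 0, 0.8, 1, 0, 0.37, 0, 0.8, 1, 0, 0.55, 0, 0.8, 1, 0, 0.75, 0, 0.8, 1, 0, 0.75])

```text
clock: 1.1
position: [0.4077, -0.3739, 0.2265]
ee_rot: [-1.198, 1.228, -1.227]
force: [-0.6, -0.0, 0.4]
width: 0.176
```

carry_out(steps=[0, 0, 0.5, 0, 0, 0, 0, 1, 0, 0, 0, 0, 1, 0, 0])

```text
clock: 1.4
position: [0.4076, -0.2687, 0.2268]
ee_rot: [-1.195, 1.231, -1.227]
force: [0.6, -0.3, 0.6]
width: 0.006
```

carry_out(steps=[0, 0, 0.4, 0, 0, 0, 0, 0.8, 0, 0, 0, 0, 0.8, 0, 0, 0, 0, 0.8, 0, 0])

```text
clock: 1.8
position: [0.4075, -0.1946, 0.2269]
ee_rot: [-1.195, 1.231, -1.232]
force: [0.1, -0.4, 0.2]
width: 0.003
```

Run:
```python
from cell import arm,get_image
import cv2
p,d=get_image("wrist");cv2.imwrite("pics/w1.png",p[:,:,::-1])
```

```text
(no output)
```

View pics/w1.png

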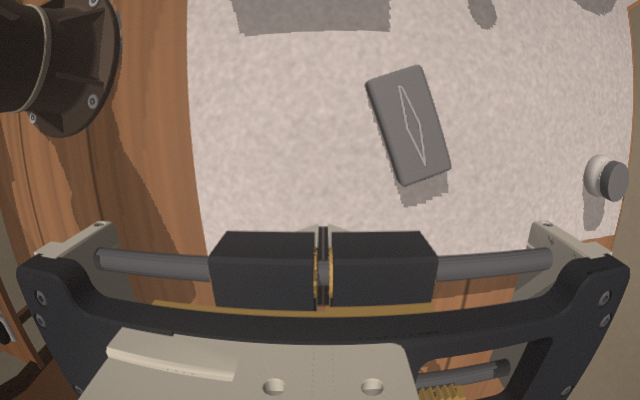

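The wrist view shows the case at (408,125), pointing up-left. The box edge is at the top (235–390, 0–30) and the jar is at (605,178). The finger tips are hidden behind the carriages, so I'll measure their width from the fixed cameras.

Run:
```python
from h import *
from cell import arm,get_image
s=arm.observe()["position"]
for n in("scene","side"):
    p,d=get_image(n);W=cloud(n,d)
    for lo,hi in((0,.012),(.012,.025),(.025,.04),(.04,.055),(.055,.07)):
        z=W[...,2]-s[2]; m=(d>0)&(z>lo-.003)&(z<hi)&(abs(W[...,0]-s[0])<.12)&(abs(W[...,1]-s[1])<.06)
        P=W[m]-s
        print(n,lo,len(P),np.percentile(P,[2,98],axis=0).round(3).tolist() if len(P) else "")
```

```text
scene 0 30 [[-0.013, 0.009, 0.001], [0.011, 0.014, 0.012]]
scene 0.012 81 [[-0.016, -0.01, 0.01], [0.019, 0.014, 0.025]]
scene 0.025 105 [[-0.016, -0.007, 0.022], [0.02, 0.014, 0.04]]
scene 0.04 100 [[-0.017, -0.007, 0.037], [0.021, 0.014, 0.053]]
scene 0.055 88 [[-0.081, -0.026, 0.053], [0.088, 0.04, 0.07]]
side 0 41 [[-0.01, 0.005, 0.001], [0.012, 0.013, 0.011]]
side 0.012 118 [[-0.015, 0.007, 0.01], [0.017, 0.014, 0.025]]
side 0.025 145 [[-0.017, 0.007, 0.022], [0.018, 0.014, 0.04]]
side 0.04 161 [[-0.018, -0.003, 0.038], [0.019, 0.014, 0.055]]
side 0.055 50 [[-0.084, 0.009, 0.052], [0.086, 0.038, 0.07]]
```

carry_out(steps=[0, 0, 0.45, -0.4, 0, 0, 0, 0.9, -0.8, 0, 0, 0, 0.9, -1, 0, 0, 0, 0.9, -1, 0])

```text
clock: 2.35
position: [0.4053, -0.1024, 0.1237]
ee_rot: [-1.201, 1.232, -1.222]
force: [0.6, 0.6, -0.1]
width: 0.009
```

carry_out(steps=[0, 0, 0, -0.1, 0, 0, 0, 0, -0.18, 0, 0, 0, 0, -0.18, 0])

```text
clock: 2.65
position: [0.4079, -0.1051, 0.1085]
ee_rot: [-1.197, 1.229, -1.229]
force: [-0.6, -0.0, 0.4]
width: 0.006
```

carry_out(steps=[0, 0.06, 0, 0, 0, 0, 0.12, 0, 0, 0, 0, 0.18, 0, 0, 0, 0, 0.23, 0, 0, 0, 0, 0.28, 0, 0, 0, 0, 0.32, 0, 0, 0, 0, 0.36, 0, 0, 0, 0, 0.39, 0, 0, 0, 0, 0.42, 0, 0, 0, 0, 0.42, 0, 0, 0])

```text
clock: 3.65
position: [0.4503, -0.1038, 0.1088]
ee_rot: [-1.197, 1.227, -1.227]
force: [-0.1, -0.4, 0.5]
width: 0.004
```

```bash
cat > m.py <<'E'
from h import *
from cell import arm,get_image
s=arm.observe()
def report():
  for n in("scene","side"):
    p,d=get_image(n);W=cloud(n,d);hsv=cv2.cvtColor(p,cv2.COLOR_RGB2HSV)
    off={"scene":-.0007,"side":.0015}[n]
    # grey case: low saturation, dark, at lid height
    m=(d>0)&(abs(W[...,2]-.124-off)<.006)&(hsv[...,2]<125)&(hsv[...,1]<70)&(W[...,0]>.4)&(W[...,0]<.65)&(W[...,1]>-.3)&(W[...,1]<.3)
    k,l,st,c=cv2.connectedComponentsWithStats(m.astype(np.uint8));i=1+np.argmax(st[1:,4])
    P=W[l==i];r=rect(P);b=cv2.boxPoints(r)
    e=[b[(j+1)%4]-b[j] for j in range(2)];e=max(e,key=np.linalg.norm);e=e*np.sign(e[1])
    yaw=np.degrees(np.arctan2(-e[0],e[1]))
    a=np.radians(-1.1);q=np.array(r[0])-[393.3,50.8]
    print(n,st[i,4],"c",np.round(r[0],1),"size",np.round(r[1],1),"yaw",round(float(yaw),1),"in box frame",(q@np.array([[np.cos(a),-np.sin(a)],[np.sin(a),np.cos(a)]])).round(1),"ztop",np.median(P[:,2]).round(4))
report();print("tcp",s["position"].round(4),"F",s["force"].round(1),s["clock"])
E
python3 m.py
```

```text
scene 358 c [ 501.4 -141.5] size [ 54.2 103.7] yaw 10.8 in box frame [ 111.8 -190.2] ztop 0.1229
side 431 c [ 495.5 -121.6] size [55.1 65.9] yaw 6.5 in box frame [ 105.5 -170.5] ztop 0.1251
tcp [ 0.4503 -0.1038  0.1088] F [-0.1 -0.4  0.5] 3.65
```

carry_out(steps=[0, -0.15, 0, 0, 0, 0, -0.15, 0, 0.5, 0, 0, 0.2, -0.35, 0.5, 0, 0, 0.6, -0.73, 0.5, 0, 0, 1, -0.73, 0.5, 0, 0, 1, -0.73, 0.5, 0])

```text
clock: 4.35
position: [0.5545, -0.178, 0.1586]
ee_rot: [-1.194, 1.226, -1.23]
force: [0.4, 0.8, 0.4]
width: 0.006
```

carry_out(steps=[0, 0.26, 0, 0, 0, 0, 0.26, 0, -0.3, 0, 0, 0.26, 0, -0.5, 0, 0, 0.26, 0, -0.5, 0])

```text
clock: 4.75
position: [0.5734, -0.1763, 0.1059]
ee_rot: [-1.201, 1.231, -1.223]
force: [0.4, 0.4, 1.0]
width: 0.011
```

```bash
python3 m.py
```

```text
scene 449 c [ 501.7 -141.2] size [52.  99.3] yaw 6.8 in box frame [ 112.1 -189.9] ztop 0.1229
side 751 c [ 499.7 -141.6] size [ 51.9 103.8] yaw 7.3 in box frame [ 110.1 -190.3] ztop 0.1252
tcp [ 0.5734 -0.1763  0.1059] F [0.4 0.4 1. ] 4.75
```

carry_out(steps=[0, 0, 0.29, 0.02, 0, 0, -0.08, 0.29, 0.02, 0, 0, -0.15, 0.29, 0.02, 0, 0, -0.21, 0.29, 0.02, 0, 0, -0.26, 0.29, 0.02, 0, 0, -0.31, 0.29, 0.02, 0, 0, -0.36, 0.29, 0.02, 0, 0, -0.4, 0.29, 0.02, 0, 0, -0.43, 0.29, 0.02, 0, 0, -0.43, 0.29, 0.02, 0])

```text
clock: 5.85
position: [0.5325, -0.1478, 0.1108]
ee_rot: [-1.198, 1.227, -1.227]
force: [1.7, 0.0, 0.8]
width: 0.006
```

```bash
python3 m.py
```

```text
scene 349 c [ 491.  -133.3] size [54.1 89.2] yaw 4.5 in box frame [ 101.2 -182.2] ztop 0.1229
side 765 c [ 491.3 -140. ] size [ 57.1 101.8] yaw 3.9 in box frame [ 101.6 -188.9] ztop 0.1252
tcp [ 0.5325 -0.1478  0.1108] F [1.7 0.  0.8] 5.85
```

carry_out(steps=[0, 0.2, 0, 0, 0, 0, 0.2, 0, 0.25, 0, 0, 0.1, -0.3, 0.5, 0, 0, -0.2, -0.75, 0.5, 0, 0.08, -0.41, -0.78, 0.4, 0, 0.08, -0.41, -0.78, 0, 0, 0.08, -0.41, -0.78, 0, 0, 0.08, -0.41, -0.78, 0, 0])

```text
clock: 6.75
position: [0.4919, -0.2251, 0.1108]
ee_rot: [-1.198, 1.228, -1.225]
force: [0.1, 0.3, 0.8]
width: 0.084
```

```bash
python3 m.py
```

```text
scene 448 c [ 490.5 -140.2] size [ 52.3 101.5] yaw 4.1 in box frame [ 100.9 -189.1] ztop 0.1229
side 758 c [ 488.6 -139.9] size [ 51.8 102.1] yaw 3.8 in box frame [  98.9 -188.8] ztop 0.1253
tcp [ 0.4919 -0.2251  0.1108] F [0.1 0.3 0.8] 6.75
```

carry_out(steps=[0.08, 0, 0.1, 0, 0, 0.08, 0, 0.17, 0, 0, 0.08, 0, 0.23, 0, 0, 0.08, 0, 0.29, 0, 0, 0.08, 0.01, 0.36, 0, 0, 0.08, 0.01, 0.43, 0, 0, 0.08, 0.01, 0.5, 0, 0, 0.08, 0.01, 0.57, 0, 0, 0.08, 0.01, 0.64, 0, 0, 0.08, 0.01, 0.71, 0, 0, 0.08, 0.01, 0.75, 0, 0, 0.08, 0.01, 0.75, 0, 0])

```text
clock: 8.05
position: [0.4928, -0.1498, 0.1107]
ee_rot: [-1.198, 1.227, -1.226]
force: [0.3, 0.5, 0.2]
width: 0.078
```

```bash
python3 m.py
```

```text
scene 495 c [494.1 -89.7] size [107.2  53. ] yaw -0.3 in box frame [ 103.5 -138.6] ztop 0.1229
side 891 c [493.  -95.6] size [119.7  52. ] yaw -1.4 in box frame [ 102.5 -144.5] ztop 0.1252
tcp [ 0.4928 -0.1498  0.1107] F [0.3 0.5 0.2] 8.05
```

carry_out(steps=[0.08, 0, 0.05, 0, 0, 0.08, -0.01, 0.11, 0, 0, 0.08, -0.01, 0.17, 0, 0, 0.08, -0.02, 0.23, 0, 0, 0.08, -0.02, 0.29, 0, 0, 0.08, -0.03, 0.35, 0, 0, 0.08, -0.03, 0.41, 0, 0, 0.08, -0.03, 0.47, 0, 0, 0.08, -0.03, 0.53, 0, 0, 0.08, -0.03, 0.56, 0, 0, 0.08, -0.03, 0.56, 0, 0])

```text
clock: 9.25
position: [0.4899, -0.0941, 0.1108]
ee_rot: [-1.198, 1.226, -1.226]
force: [0.0, 0.3, 0.9]
width: 0.083
```

```bash
python3 m.py
python3 - <<'E'
from cell import get_image
import cv2
a,_=get_image("wrist");cv2.imwrite("pics/w2.png",a[:,:,::-1])
E
```

```text
scene 644 c [489.8   8.8] size [188.2  58.2] yaw -0.5 in box frame [ 97.3 -40.1] ztop 0.1229
side 1001 c [490.5 -35.2] size [110.9  52.2] yaw -1.4 in box frame [ 98.8 -84.2] ztop 0.1252
tcp [ 0.4899 -0.0941  0.1108] F [0.  0.3 0.9] 9.25
```

View pics/w2.png

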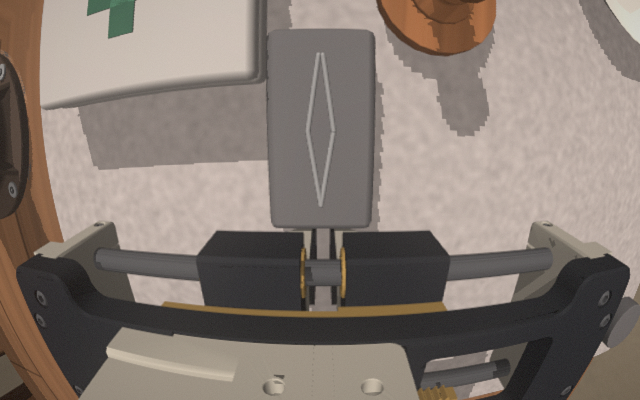

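The wrist view shows the case (268–376, 30–228) straight and centred, entering between the box edge (265) and the candlestick base (378). I'll carry on.

carry_out(steps=[0.08, 0, 0.05, 0, 0, 0.08, 0, 0.1, 0, 0, 0.08, 0, 0.15, 0, 0, 0.08, 0, 0.2, 0, 0, 0.08, 0.01, 0.25, 0, 0, 0.08, 0.01, 0.3, 0, 0, 0.08, 0.01, 0.35, 0, 0, 0.08, 0.01, 0.4, 0, 0, 0.08, 0.01, 0.45, 0, 0, 0.08, 0.01, 0.5, 0, 0, 0.08, 0.01, 0.5, 0, 0])

```text
clock: 10.5
position: [0.4909, -0.0438, 0.1108]
ee_rot: [-1.198, 1.226, -1.226]
force: [0.4, -0.9, -0.1]
width: 0.081
```

```bash
python3 m.py
python3 - <<'E'
from cell import get_image
import cv2
a,_=get_image("wrist");cv2.imwrite("pics/w3.png",a[:,:,::-1])
E
```

```text
scene 707 c [490.1  30.1] size [141.9  59.1] yaw -0.2 in box frame [ 97.2 -18.8] ztop 0.123
side 1119 c [491.5   9.2] size [122.1  52.2] yaw -1.3 in box frame [ 99.  -39.7] ztop 0.1252
tcp [ 0.4909 -0.0438  0.1108] F [ 0.4 -0.9 -0.1] 10.5
```

View pics/w3.png

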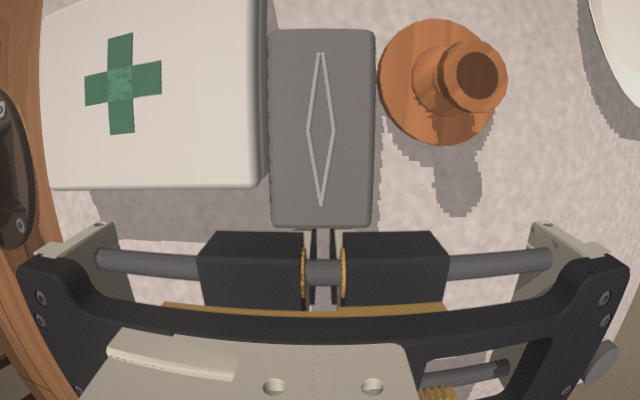

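The wrist view shows the case (268–376, 30–228) seated straight in the gap, with slim clearance on both sides.

carry_out(steps=[0.08, 0, 0.06, 0, 0, 0.08, 0, 0.12, 0, 0, 0.08, 0, 0.18, 0, 0, 0.08, 0, 0.24, 0, 0, 0.08, 0.01, 0.3, 0, 0, 0.08, 0.01, 0.36, 0, 0, 0.08, 0.01, 0.42, 0, 0, 0.08, 0.01, 0.48, 0, 0, 0.08, 0.01, 0.54, 0, 0, 0.08, 0.01, 0.6, 0, 0, 0.08, 0.01, 0.6, 0, 0])

```text
clock: 11.75
position: [0.4919, 0.0164, 0.1108]
ee_rot: [-1.198, 1.226, -1.226]
force: [0.2, 0.3, -0.8]
width: 0.078
```

carry_out(steps=[0.08, 0, 0.06, 0, 0, 0.08, 0, 0.12, 0, 0, 0.08, 0, 0.18, 0, 0, 0.08, 0, 0.24, 0, 0, 0.08, 0.01, 0.3, 0, 0, 0.08, 0.01, 0.36, 0, 0, 0.08, 0.01, 0.42, 0, 0, 0.08, 0.01, 0.48, 0, 0, 0.08, 0.01, 0.54, 0, 0, 0.08, 0.01, 0.6, 0, 0, 0.08, 0.01, 0.6, 0, 0])

```text
clock: 12.85
position: [0.4928, 0.0765, 0.1108]
ee_rot: [-1.198, 1.226, -1.226]
force: [0.3, -0.1, -0.7]
width: 0.081
```

```bash
python3 m.py
```

```text
scene 807 c [491.9 133.6] size [112.5  59.5] yaw -2.5 in box frame [97.  84.7] ztop 0.1231
side 1500 c [493.4 129.6] size [121.8  52. ] yaw -1.5 in box frame [98.6 80.7] ztop 0.1252
tcp [0.4928 0.0765 0.1108] F [ 0.3 -0.1 -0.7] 12.85
```

carry_out(steps=[0.08, 0, 0.05, 0, 0, 0.08, 0, 0.1, 0, 0, 0.08, 0, 0.15, 0, 0, 0.08, 0, 0.2, 0, 0, 0.08, 0, 0.25, 0, 0, 0.08, 0, 0.28, 0, 0, 0.08, 0, 0.3, 0, 0, 0.08, 0, 0.3, 0, 0])

```text
clock: 13.75
position: [0.4929, 0.1056, 0.1108]
ee_rot: [-1.198, 1.227, -1.227]
force: [0.3, 0.8, -0.3]
width: 0.081
```

carry_out(steps=[0.08, 0, -0.1, 0, 0, 0.08, 0, -0.1, 0.3, 0, 0.08, 0, -0.1, 0.7, 0, 0.08, 0, -0.1, 1, 0, 0.08, 0, -0.6, 1, 0, 0.08, 0, -1, 1, 0, 0.08, 0, -1, 1, 0])

```text
clock: 14.45
position: [0.4925, -0.0022, 0.2106]
ee_rot: [-1.196, 1.232, -1.236]
force: [-1.2, -0.1, 0.2]
width: 0.083
```

```bash
python3 m.py
python3 - <<'E'
from cell import get_image
import cv2
a,_=get_image("scene");cv2.imwrite("pics/s9.png",a[:,:,::-1])
E
```

```text
scene 841 c [495.9 168. ] size [100.4  52.2] yaw -1.5 in box frame [100.3 119.2] ztop 0.123
side 1592 c [494.  168.7] size [101.1  52.2] yaw -1.3 in box frame [ 98.4 119.9] ztop 0.1253
tcp [ 0.4925 -0.0022  0.2106] F [-1.2 -0.1  0.2] 14.45
```

View pics/s9.png

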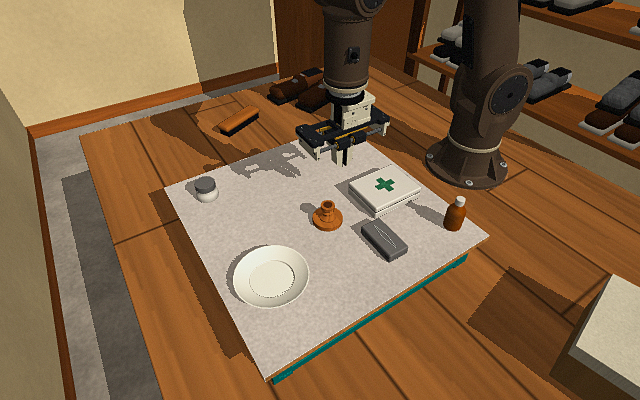

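The picture shows the case (384,239) lying flat on the left of the gap. The plate, bottle and jar are at the same pixels as at the start, and the arm is clear of everything.

```bash
python3 -c "
from cell import arm
print(arm.sign_off())"
```

```text
the job is handed in; nothing more can be done
None
```

The case is through the gap and lies wholly on the left side, still pointing the way it went through. I handed the job in at about 14.6 s of the 67 s allowed; no verdict was reported.

- **What I did:** I nudged the case's two long sides with the shut fingers to straighten and centre it. Then I pushed its rear end straight through the gap in short, slow moves, backed off and raised the arm clear.
- **Final position:** The two fixed cameras put the case about 119–120 mm beyond the box's middle and 98–100 mm out along the box's x, so it is on the gap's line. It is turned less than 0.5° from the gap's direction. The lid height matches the start, so it lies flat.
- **Forces:** Readings at the end of each move never passed about 2 N. I did not see peaks within a move.
- **Other objects:** The plate, bottle and jar look unmoved in the last picture, at the same pixels as at the start. I did not re-measure them.
- **Disagreements:** While the fingers or the candlestick hid or ran into the case's outline, some camera measurements came out with the wrong size. At those points I relied on the other camera, the arm's position and the wrist view. Both cameras agreed to about 2 mm once the case was in the open.

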